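# Refit the filter cassette of a bench dust extractor

## Robot

A 6-joint arm with a two-finger parallel gripper is mounted at the origin on the work surface. World frame = base frame: x ahead of the robot, y to its left, z up, the work surface at z = 0. Lengths are in m, angles in degrees, forces in N, time in s.
With the tool pointing down it reaches from about 0.4 to 0.825 m from the base axis. Payload 7 kg.
Tool frame: the origin (TCP) lies on the centre line of the jaws, within the pads' length; the fingertips stand 11 mm ahead of it and the grasp point (between the pads) lies 8 mm behind it; z points along the fingers, y is the direction in which the jaws open and shut (so a half turn about z gives the same grasp; the last joint's range is limited). The gripper opens to 88 mm and grips with 3 to 60 N. Pads are 19 mm wide; open, the fingers measure 130 mm over their backs; the gripper's body (78 mm by 193 mm) begins 47 mm behind the grasp point.
Start: joints at [-52.649, 20.546, 0.682, 0, -70.136, -16.507], TCP at [0.24, -0.631, 0.238] pointing down, gripper open.
Joint ranges: [-176.03, 176.03], [-82.01, 121.73], [-58.28, 71.71], [-173.87, 95.51], [-174.79, -0.11], [-173.66, 173.66]. Speed limits (degrees/s): [136.94, 136.94, 172.46, 180, 180, 180].

## Interface

Orientations are given as [roll, pitch, yaw] about the fixed x, y, z axes, in that order (R = Rz(yaw) Ry(pitch) Rx(roll)).
In Python, from plant import ctrl, cams, order gives the robot as it stands.
- The arm moves only by the tool jog_arm, never from a script. Its argument "motion" is a list of rows, each an object with "offset": the shift along the tool's x, y, z in mm, a list of three; "roll": the turn about the tool's z in rad; "hand": the finger opening in mm, from 0 to 87.6. A call has 1 to 20 rows; each row is the pose to reach, as a shift and turn from the pose commanded when the call began, along the tool's axes at that moment; what a row does not reach only later rows make up. A row lasts 1/12 s, in which the tool goes at most 41.7 mm and 7.16 degrees, less where a joint would pass 70% of its speed; a pose out of reach is approached as far as the arm can. A call with a gripper value outside its range is refused whole. The fingers move at their own pace and stop on an object; the grip force is fixed at half the most. Time passes only in rows, so rows that repeat a pose let the fingers close. It gives the time, the measured TCP pose, the force and the opening at its end, in the units of the state.
- ctrl.get_obs(): the state, without advancing time (a new reading comes with each control period).
- cams.snapshot(name): name is "scene" or "top"; returns a dict with "img" (384x512x3 uint8, red, green, blue), "K" (3x3 intrinsics, pixels), "D" ([k1, k2, p1, p2, k3] as OpenCV has them; the pictures are not rectified), "cam_to_world" (4x4, takes a point from camera to world coordinates). Camera axes: x right, y down, z forward; pixel columns grow to the right and rows downward; lengths in m; the calibration is good to about 2 mm. A picture is of the moment at which its call begins. There is no depth.
- order.close_job(): hands the job in, once; it reports no verdict.
The state is a dict: "clock": time; "joint_pos": joint angles; "qvel": joint speeds; "tau": joint torques, N m; "tool_pos": TCP position; "orientation": TCP orientation; "force": force on the tool from outside, world axes, zero at the start; "moment": the same for the moment, N m; "opening": finger opening in m.
Only numpy, scipy, OpenCV 4.12 (cv2) and the standard library are available. Lean on these libraries where they do the work, as an engineer would, in place of code of your own. Each camera call takes 0.05 s, during which the arm holds its last target. There are 200 camera calls.

## Task

Refit the pleated filter cassette on the bench dust extractor: with the cassette tilted, tuck its short edge that is farther from the grip under the extractor's retaining lip, then rotate the other end down behind the end stop until the cassette lies flat on the intake deck, square and centred from side to side, and let go. Leave the shorter plain blanking plate where it is.

Things in the scene. Friction and masses are not known exactly. Their poses are not given: they have to be found in the camera images.
- filter_grip (a point): Cassette: black frame 170 (x) x 100 x 14 mm with pale pleats, 0.25 kg, flat on the bench. Upright grip fin on top, 12 mm thick (x), 60 wide (y), up to 55 mm above the underside: pinch it along x. Point: mid-fin, 40 mm above the underside, 15 mm to +x of the cassette's centre. x runs along the cassette from hook edge (100 mm to -x of this point) to free end (70 mm to +x); z up out of its top.
- filter_edge (a point): Middle of the lower corner line of the cassette's hook edge (the short edge farther from the grip fin), at underside level, 100 mm to -x of and 40 mm below filter_grip. Same axes as filter_grip.
- lip (a point): Middle of the lip rim's lower corner. Extractor: fixed grey box 240 (x) x 150 mm, flat deck 80 mm above the bench, no side walls. Lip: at the end nearer the robot, 6 mm thick, 150 wide, underside (this point) 28 mm above the deck. x along the deck to the end stop, z up. Wall under the lip at x = -26 mm; end stop, 12 mm thick, 26 mm high above the deck, inner face at x = +160 mm.
- blank_grip (a point): Bystander to leave alone: plain grey blanking plate without pleats, 130 x 100 x 14 mm, on the bench, with the same kind of grip fin in its middle. Point: mid-fin, 40 mm above its underside.
There are look-alikes about, which are no part of the job. Leave any blue or brown look-alike of the part that bears filter_grip alone.

How it is judged (in metres and radians):
On the way:
1. the hook edge is under the lip while the free end is still raised (x of filter_edge in the frame of lip between -0.035 and -0.004 m and z of filter_edge in the frame of lip between -0.035 and -0.005 m and y of filter_edge in the frame of lip between -0.03 and 0.03 m and angle between filter_edge's own z axis and vertical above 0.06 rad), for 0.1 s.
At the end, for the whole second after the job is handed in: The cassette lies flat on the intake deck (within 5 mm of height, under 0.05 rad of tilt) between lip wall and end stop, its hook edge at least 6 mm under the lip, within 20 mm of centre sideways and 0.175 rad of square; the blanking plate is within 30 mm of where it started (x of filter_edge in the frame of lip between -0.03 and -0.006 m and z of filter_edge in the frame of lip between -0.032 and -0.023 m and y of filter_edge in the frame of lip between -0.02 and 0.02 m and angle between the x axis of filter_edge and the x axis of lip, either way round below 0.175 rad and angle between filter_edge's own z axis and vertical below 0.05 rad and distance of blank_grip from where it was at the start of the episode below 0.03 m); the robot touches nothing.
It fails at once if the blanking plate is moved by more than 30 mm (distance of blank_grip from where it was at the start of the episode above 0.03 m).
It also fails if it takes over 37 s, if anything falls off the work surface, if the arm or the gripper's body presses on something with over 40 N, if the wrist force passes 120 N, or if a joint passes its speed limit or range.

## Working session

There is one attempt and no reset: what is moved stays moved. The work goes in short steps, Python scripts to look and compute and a tool call to move; the robot and the scene stay as the last step left them, time stands still between calls to the robot, and variables do not carry over. Pictures are saved under pics/ and viewed, about 8 in all and at most 12, crops included, and the job is handed in when it is done.

Besides the shell and the picture viewer there is one more tool, called after "Emit:" as name(argument=value, ...), one argument or row to a line, values as JSON. jog_arm: Moves the arm, as the interface text tells. Its arguments: {"type":"object","properties":{"motion":{"type":"array"}},"required":["motion"]}

```bash
mkdir -p pics; ls; python3 - <<'E'
from plant import ctrl,cams
import cv2,numpy as np
print(ctrl.get_obs())
for n in ("scene","top"):
    s=cams.snapshot(n); cv2.imwrite(f"pics/{n}0.png",s["img"][...,::-1]); np.savez(f"{n}0.npz",**s)
    print(n,s["K"],s["D"],s["cam_to_world"].round(3))
E
```

```text
pics
{'clock': 0.0, 'joint_pos': array([-5.26500971e+01,  2.05910148e+01,  6.34627604e-01, -1.74422823e-02,
       -7.01356895e+01, -1.65068009e+01]), 'qvel': array([-0.02678045,  0.00874342,  0.02148277,  0.04725194,  0.03940005,
       -0.14157531]), 'tau': array([-3.16033482e-03, -5.82722425e+01,  2.93044192e+01,  6.99734151e+00,
        6.67826651e-03, -1.71478664e-04]), 'tool_pos': array([ 0.23997299, -0.63041421,  0.23664232]), 'orientation': array([ 1.79907059e+02, -1.04426858e-02, -1.59162829e+02]), 'force': array([ 0.08159285, -0.53863505,  0.0816723 ]), 'moment': array([0.00480111, 0.05827604, 0.00474711]), 'opening': 0.08782622282762687}
scene [[497.96872791   0.         262.50877114]
 [  0.         497.96872791 191.34033477]
 [  0.           0.           1.        ]] [-0.14649121  0.          0.          0.          0.        ] [[ 0.693  0.494 -0.525  1.173]
 [ 0.721 -0.462  0.517 -0.589]
 [ 0.013 -0.737 -0.676  0.998]
 [ 0.     0.     0.     1.   ]]
top [[499.1451349    0.         258.57508049]
 [  0.         499.1451349  191.71931433]
 [  0.           0.           1.        ]] [-0.05596614  0.          0.          0.          0.        ] [[ 0.029 -0.998  0.053  0.38 ]
 [-1.    -0.028  0.012  0.13 ]
 [-0.011 -0.053 -0.999  1.375]
 [ 0.     0.     0.     1.   ]]
```

View pics/scene0.png

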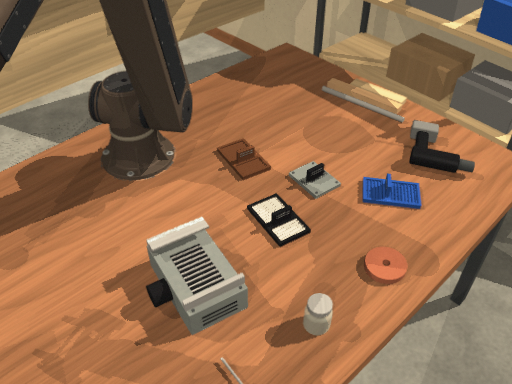

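View pics/top0.png

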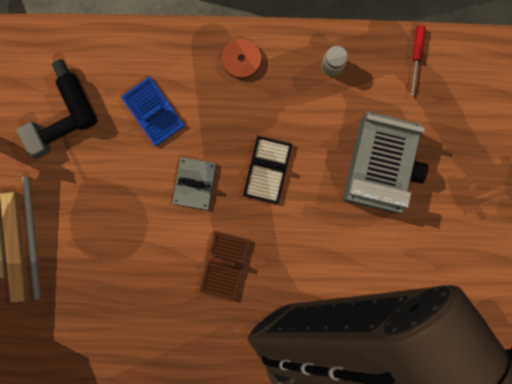

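Candidates for the cassette, by pixel in top/scene: black frame with pale pleats (268,169)/(278,219), grey blank (196,184)/(314,178), brown (228,266)/(243,157) and blue (154,110)/(391,191). By the description I choose the black one with pale pleats. Its larger pleat field is on the robot's side, so the hook edge should be there too. The extractor is at (385,160)/(197,272), with the lip at the robot end. Next is one close crop.

```bash
python3 - <<'E'
import cv2,numpy as np
t=cv2.imread("pics/top0.png"); s=cv2.imread("pics/scene0.png")
a=cv2.resize(t[130:210,235:300],None,fx=5,fy=5,interpolation=2)
b=cv2.resize(s[190:250,240:315],None,fx=5,fy=5,interpolation=2)
c=cv2.resize(t[105:220,335:435],None,fx=4,fy=4,interpolation=2)[:,:]
d=cv2.resize(s[210:335,140:255],None,fx=3,fy=3,interpolation=2)
def pad(i,h,w): 
    o=np.zeros((h,w,3),np.uint8); o[:min(h,i.shape[0]),:min(w,i.shape[1])]=i[:h,:w]; return o
cv2.imwrite("pics/crop1.png",np.hstack([pad(a,400,330),pad(b,400,380)]))
cv2.imwrite("pics/crop2.png",np.hstack([pad(c,460,405),pad(d,460,350)]))
E
```

```text
(no output)
```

View pics/crop1.png

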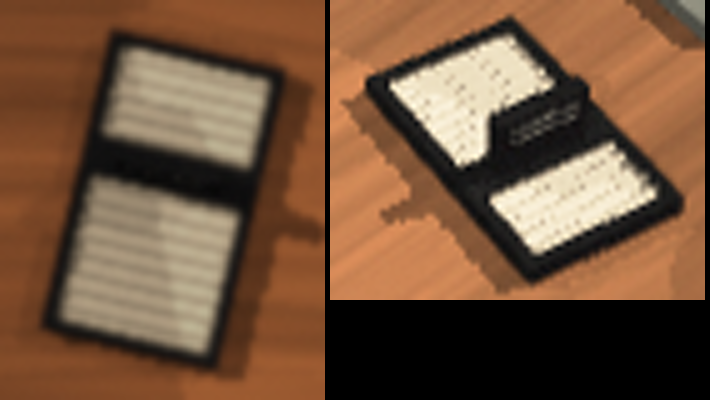

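View pics/crop2.png

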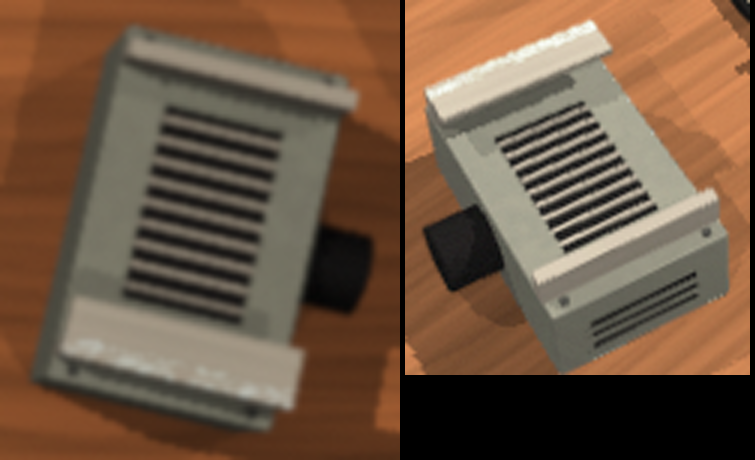

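The crops confirm the choice. The cassette's larger pleat field, and so the hook edge, is at the robot end in both views; its corners in top are about (258,137), (292,144), (278,203) and (244,195). The lip rim in top runs (354,179)-(411,192).

```bash
cat > h.py <<'E'
import cv2,numpy as np
def load(n):
    d=np.load(n); return {k:d[k] for k in d}
def ray(S,p):
    u=cv2.undistortPoints(np.float64([[p]]),S["K"],S["D"])[0,0]
    M=S["cam_to_world"]; return M[:3,3],M[:3,:3]@np.r_[u,1]
def onz(S,p,z):
    o,d=ray(S,p); return o+d*(z-o[2])/d[2]
def tri(A,p,B,q):
    a,d=ray(A,p); b,e=ray(B,q); d=d/np.linalg.norm(d); e=e/np.linalg.norm(e)
    t=np.linalg.lstsq(np.c_[d,-e],b-a,rcond=None)[0]
    return (a+d*t[0]+b+e*t[1])/2, np.linalg.norm(a+d*t[0]-b-e*t[1])
def proj(S,P):
    M=np.linalg.inv(S["cam_to_world"]); return cv2.projectPoints(np.float64([P]),cv2.Rodrigues(M[:3,:3])[0],M[:3,3],S["K"],S["D"])[0][0,0]
E
python3 - <<'E'
from h import *
T=load("top0.npz");S=load("scene0.npz")
def quad(S,box):
    x0,y0,x1,y1=box; im=S["img"][y0:y1,x0:x1].astype(int)
    m=((im.max(2)<50)|((im[...,0]-im[...,2]<70)&(im[...,0]>120))).astype(np.uint8)
    m=cv2.morphologyEx(m,cv2.MORPH_OPEN,np.ones((3,3)))
    m=cv2.morphologyEx(m,cv2.MORPH_CLOSE,np.ones((5,5)))
    c=max(cv2.findContours(m,0,2)[0],key=cv2.contourArea); 
    h=cv2.convexHull(c); q=cv2.approxPolyN(h,4,ensure_convex=True).reshape(-1,2) if hasattr(cv2,'approxPolyN') else cv2.boxPoints(cv2.minAreaRect(h))
    return cv2.boxPoints(cv2.minAreaRect(h))+[x0,y0],q+[x0,y0],cv2.contourArea(c)
b,q,a=quad(T,(235,130,300,210)); print(b,q,a)
W=[onz(T,p,.014) for p in b]; print("cass corners",np.round(W,3)); 
for i in range(4): print(np.linalg.norm(W[i]-W[i-1]).round(4))
c=np.mean(W,0);print("centre",c.round(4))
bs,qs,_=quad(S,(240,190,315,250)); print("scene quad",qs)
# check: cassette corners two views (clicked scene crop corners)
cl=lambda x,y:(240+(x-330)/5,190+y/5)
for n,tp,sp in [("hookA",(113/5+235,35/5+130),cl(530,280)),("freeB",(283/5+235,72/5+130),None)]: pass
tc=[(257.6,137),(291.6,144.4),(277.6,203),(244,195)]
sc=[cl(682,208),cl(531,282),cl(368,85),cl(512,18)]
for t,s in zip(tc,sc): print("tri",[np.round(v,4) for v in tri(T,t,S,s)])
print("fin top ends scene z=.055:",onz(S,cl(492,118),.055).round(3),onz(S,cl(585,78),.055).round(3))
ct=lambda x,y:(335+x/4,105+y/4); cs=lambda x,y:(140+(x-405)/3,210+y/3)
for n,t,s in [("lipL",ct(75,298),cs(612,50)),("lipR",ct(303,350),cs(440,125)),("stopL",ct(130,40),cs(714,190)),("stopR",ct(356,92),cs(533,272))]:
    z=.111 if "lip" in n else .106
    print(n,[np.round(v,4) for v in tri(T,t,S,s)],onz(T,t,z).round(4),onz(S,s,z).round(4))
E
```

```text
[[243.57646942 194.90588379]
 [256.16470528 138.2588253 ]
 [290.89411926 145.97647858]
 [278.30588531 202.62353516]] [[294 147]
 [275 199]
 [244 195]
 [256 138]] 1601.0
cass corners [[0.442 0.188 0.014]
 [0.599 0.158 0.014]
 [0.58  0.062 0.014]
 [0.424 0.092 0.014]]
0.0971
0.1595
0.0977
0.1593
centre [0.511  0.1249 0.014 ]
scene quad [[311 231]
 [279 246]
 [245 206]
 [281 195]]
tri [array([0.605 , 0.1549, 0.0015]), np.float64(0.0021)]
tri [array([5.861e-01, 5.900e-02, 1.000e-04]), np.float64(0.001)]
tri [array([0.422 , 0.0933, 0.0062]), np.float64(0.0019)]
tri [array([0.4421, 0.1869, 0.0125]), np.float64(0.001)]
fin top ends scene z=.055: [0.522 0.09  0.055] [0.535 0.149 0.055]
lipL [array([ 0.4851, -0.0947,  0.1093]), np.float64(0.0014)] [ 0.4845 -0.0949  0.111 ] [ 0.487  -0.0951  0.111 ]
lipR [array([ 0.4552, -0.2427,  0.1071]), np.float64(0.0019)] [ 0.4556 -0.2408  0.111 ] [ 0.4576 -0.2449  0.111 ]
stopL [array([ 0.6504, -0.129 ,  0.1095]), np.float64(0.0034)] [ 0.6523 -0.1285  0.106 ] [ 0.6472 -0.1285  0.106 ]
stopR [array([ 0.6201, -0.2745,  0.1133]), np.float64(0.0049)] [ 0.623  -0.2749  0.106 ] [ 0.6138 -0.2737  0.106 ]
```

```bash
cat >> h.py <<'E'
from scipy.spatial.transform import Rotation as Ro
def shift(obs,target,ydir_deg=None):
    R=Ro.from_euler("xyz",obs["orientation"],degrees=True).as_matrix()
    o=R.T@(np.asarray(target)-obs["tool_pos"])*1000
    a=np.degrees(np.arctan2(R[1,1],R[0,1]))
    r=None if ydir_deg is None else -np.radians((ydir_deg-a+90)%180-90)
    return o.round(1),a.round(2),None if r is None else r.round(4)
E
python3 - <<'E'
from h import *
from plant import ctrl
o=ctrl.get_obs(); print(shift(o,[.529,.1203,.13],78.6))
T=load("top0.npz");b=onz(T,(196,184),.014);print("blank",b.round(3))
E
```

```text
(array([-537.1,  598.7,  107.5]), np.float64(110.84), np.float64(0.5626))
blank [0.468 0.319 0.014]
```

Emit:
jog_arm(
  motion=[
    {"offset": [-27, 30, 0], "roll": 0.03, "hand": 87},
    {"offset": [-54, 60, 0], "roll": 0.06, "hand": 87},
    {"offset": [-81, 90, 0], "roll": 0.1, "hand": 87},
    {"offset": [-108, 120, 0], "roll": 0.14, "hand": 87},
    {"offset": [-135, 150, 0], "roll": 0.18, "hand": 87},
    {"offset": [-162, 180, 0], "roll": 0.22, "hand": 87},
    {"offset": [-189, 210, 0], "roll": 0.26, "hand": 87},
    {"offset": [-216, 240, 0], "roll": 0.3, "hand": 87},
    {"offset": [-243, 270, 0], "roll": 0.34, "hand": 87},
    {"offset": [-270, 300, 0], "roll": 0.38, "hand": 87},
    {"offset": [-297, 330, 0], "roll": 0.42, "hand": 87},
    {"offset": [-324, 360, 0], "roll": 0.46, "hand": 87},
    {"offset": [-351, 390, 0], "roll": 0.5, "hand": 87},
    {"offset": [-378, 420, 0], "roll": 0.54, "hand": 87},
    {"offset": [-405, 450, 0], "roll": 0.563, "hand": 87},
    {"offset": [-432, 480, 0], "roll": 0.563, "hand": 87},
    {"offset": [-459, 510, 0], "roll": 0.563, "hand": 87},
    {"offset": [-486, 540, 20], "roll": 0.563, "hand": 87},
    {"offset": [-513, 570, 60], "roll": 0.563, "hand": 87},
    {"offset": [-537, 599, 100], "roll": 0.563, "hand": 87},
  ],
)

```text
clock: 1.77
tool_pos: [0.5225, 0.1018, 0.1601]
orientation: [179.9, 0.1, 168.6]
force: [-0.0, -0.5, -0.7]
opening: 0.0868
```

Emit:
jog_arm(
  motion=[
    {"offset": [0, 0, 0], "roll": 0, "hand": 87},
    {"offset": [0, 0, 0], "roll": 0, "hand": 87},
    {"offset": [0, 0, 0], "roll": 0, "hand": 87},
  ],
)

```text
clock: 2.02
tool_pos: [0.5214, 0.0992, 0.1602]
orientation: [-179.9, -0.0, 168.6]
force: [-0.0, -0.1, 1.0]
opening: 0.0869
```

```bash
python3 - <<'E'
from h import *
from plant import ctrl,cams
o=ctrl.get_obs(); print(o["clock"],o["tool_pos"],o["orientation"],o["joint_pos"].round(1),shift(o,[.529,.1203,.034],78.6))
S=cams.snapshot("scene");np.savez("scene1.npz",**S);T=cams.snapshot("top");np.savez("top1.npz",**T)
a=cv2.resize(S["img"][130:260,210:350],None,fx=4,fy=4,interpolation=2);b=cv2.resize(T["img"][110:230,215:315],None,fx=3,fy=3,interpolation=2)
c=np.zeros((520,260,3),np.uint8);c[:360]=b[:, :260]
cv2.imwrite("pics/c3.png",np.hstack([a,c])[:,:800,::-1])
E
```

```text
2.0167 [0.52141851 0.09923284 0.16015394] [-1.79944743e+02 -3.96439386e-02  1.68628034e+02] [  32.    10.8  -23.6    0.   -55.6 -133.3] (array([ -3.4,  22.3, 126.1]), np.float64(78.63), np.float64(0.0005))
```

View pics/c3.png

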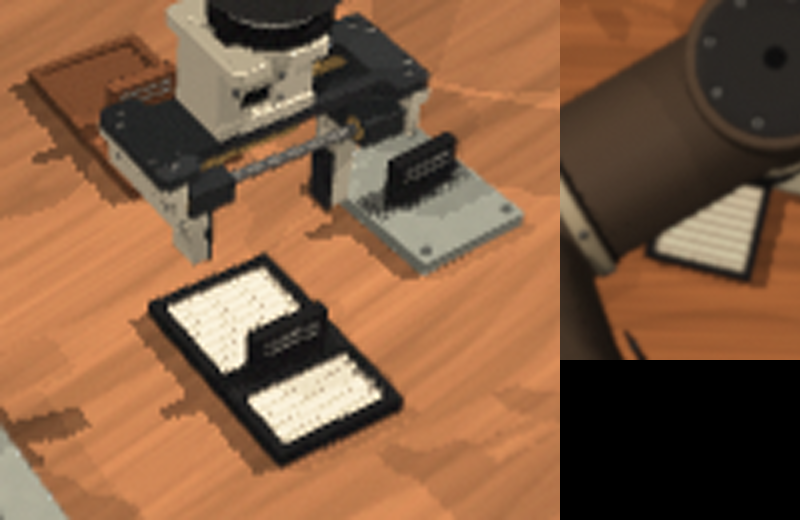

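The crop shows the jaws straddling the cassette's y direction. The fin is at about crop (290,335), with its front-face top edge from (250,330) to (325,305). Each jog row can only shift and roll about the tool axis, so I can't tilt the tool. I'll pinch the fin across its 60 mm width instead, so the cassette can pivot about its y axis, and use the end stop to raise the free end.

Emit:
jog_arm(
  motion=[
    {"offset": [-3, 22, 20], "roll": 0, "hand": 87},
    {"offset": [-3, 22, 50], "roll": 0, "hand": 87},
    {"offset": [-3, 22, 80], "roll": 0, "hand": 87},
    {"offset": [-3, 22, 105], "roll": 0, "hand": 87},
    {"offset": [-3, 22, 118], "roll": 0, "hand": 87},
    {"offset": [-3, 22, 126], "roll": 0, "hand": 87},
    {"offset": [-3, 22, 126], "roll": 0, "hand": 87},
    {"offset": [-3, 22, 126], "roll": 0, "hand": 87},
  ],
)

```text
clock: 2.78
tool_pos: [0.5296, 0.1201, 0.0354]
orientation: [180.0, 0.1, 168.6]
force: [0.4, 0.4, 0.7]
opening: 0.0871
```

Emit:
jog_arm(
  motion=[
    {"offset": [0, 0, 0], "roll": 0, "hand": 70},
    {"offset": [0, 0, 0], "roll": 0, "hand": 50},
    {"offset": [0, 0, 0], "roll": 0, "hand": 50},
    {"offset": [0, 0, 0], "roll": 0, "hand": 50},
    {"offset": [0, 0, 0], "roll": 0, "hand": 50},
    {"offset": [0, 0, 0], "roll": 0, "hand": 50},
    {"offset": [0, 0, 0], "roll": 0, "hand": 50},
  ],
)

```text
clock: 3.37
tool_pos: [0.5292, 0.1206, 0.0349]
orientation: [180.0, 0.0, 168.6]
force: [-1.6, 1.0, 6.5]
opening: 0.0598
```

The grip closed at 59.8 mm, which matches the 60 mm fin. Lift, and carry to above the extractor.

Emit:
jog_arm(
  motion=[
    {"offset": [0, 0, -10], "roll": 0, "hand": 50},
    {"offset": [0, 0, -30], "roll": 0, "hand": 50},
    {"offset": [0, 0, -60], "roll": 0, "hand": 50},
    {"offset": [0, 0, -90], "roll": 0, "hand": 50},
    {"offset": [-5, -15, -120], "roll": 0, "hand": 50},
    {"offset": [-12, -35, -140], "roll": 0, "hand": 50},
    {"offset": [-20, -60, -150], "roll": 0, "hand": 50},
    {"offset": [-30, -85, -150], "roll": 0, "hand": 50},
    {"offset": [-40, -110, -150], "roll": 0, "hand": 50},
    {"offset": [-50, -135, -150], "roll": 0, "hand": 50},
    {"offset": [-60, -160, -150], "roll": 0, "hand": 50},
    {"offset": [-70, -185, -150], "roll": 0, "hand": 50},
    {"offset": [-80, -210, -150], "roll": 0, "hand": 50},
    {"offset": [-88, -235, -150], "roll": 0, "hand": 50},
    {"offset": [-95, -260, -150], "roll": 0, "hand": 50},
    {"offset": [-100, -280, -150], "roll": 0, "hand": 50},
    {"offset": [-103, -290, -150], "roll": 0, "hand": 50},
    {"offset": [-103, -294, -150], "roll": 0, "hand": 50},
    {"offset": [-103, -294, -150], "roll": 0, "hand": 50},
    {"offset": [-103, -294, -150], "roll": 0, "hand": 50},
  ],
)

```text
clock: 5.03
tool_pos: [0.5713, -0.1877, 0.1842]
orientation: [180.0, -0.0, 168.6]
force: [1.2, -0.4, -2.8]
opening: 0.0598
```

```bash
python3 - <<'E'
from h import *
from plant import ctrl,cams
o=ctrl.get_obs(); print(o["clock"],o["tool_pos"],o["orientation"],o["force"],o["opening"],shift(o,[.571,-.188,.18],78.6))
S=cams.snapshot("scene");np.savez("scene2.npz",**S);T=cams.snapshot("top");np.savez("top2.npz",**T)
a=cv2.resize(S["img"][170:335,120:270],None,fx=3,fy=3,interpolation=2);b=cv2.resize(T["img"][85:235,330:440],None,fx=3,fy=3,interpolation=2)
c=np.zeros((495,330,3),np.uint8);c[:450]=b
cv2.imwrite("pics/c4.png",np.hstack([a,c])[...,::-1])
E
```

```text
5.0333 [ 0.57131377 -0.18774373  0.1842014 ] [ 1.79987463e+02 -3.19816795e-02  1.68574959e+02] [ 1.2410703  -0.39488391 -2.81297913] 0.05983595041955125 (array([ 0.3, -0.3,  4.2]), np.float64(78.57), np.float64(-0.0004))
```

View pics/c4.png

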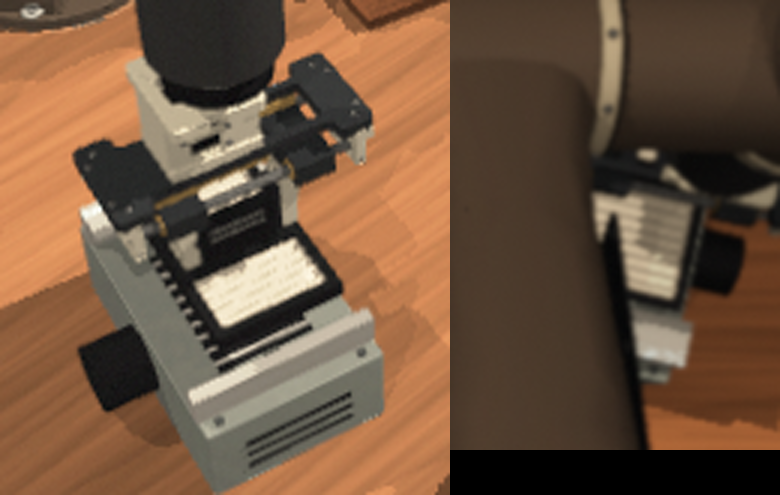

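```bash
cat >> h.py <<'E'
a=np.radians(-11.4);ux=np.array([np.cos(a),np.sin(a),0]);uy=np.array([-np.sin(a),np.cos(a),0]);uz=np.array([0,0,1.])
def cpt(piv,th,x,y,z): # cassette pt rel to pivot (x,y,z), hook-down tilt th
    return piv+ux*(x*np.cos(th)-z*np.sin(th))+uy*y+uz*(x*np.sin(th)+z*np.cos(th))
LIP=np.array([.470,-.168,.108])
E
python3 - <<'E'
from h import *
S=load("scene2.npz");T=load("top2.npz"); piv=np.array([.5713,-.1877,.1842+.0051])
for th in (0,.1,.2,.3,.4): print(th,[((proj(S,cpt(piv,th,*p))-[120,170])*3).round(0) for p in ((70,-50,-40),(70,50,-40),(70,-50,-26),(70,50,-26)) for p in [np.array(p)/1000]],"top hookR",((proj(T,cpt(piv,th,-.1,-.05,-.026))-[330,85])*3+[450,0]).round(0))
E
```

```text
0 [array([222., 352.]), array([346., 293.]), array([221., 339.]), array([345., 281.])] top hookR [682. 309.]
0.1 [array([224., 349.]), array([348., 290.]), array([221., 335.]), array([347., 276.])] top hookR [679. 306.]
0.2 [array([225., 345.]), array([350., 286.]), array([221., 330.]), array([348., 271.])] top hookR [677. 302.]
0.3 [array([225., 341.]), array([351., 281.]), array([221., 325.]), array([348., 265.])] top hookR [675. 297.]
0.4 [array([225., 335.]), array([352., 275.]), array([220., 318.]), array([348., 258.])] top hookR [674. 290.]
```

Emit:
jog_arm(
  motion=[
    {"offset": [0, 0, 12], "roll": 0, "hand": 50},
    {"offset": [0, 0, 24], "roll": 0, "hand": 50},
    {"offset": [0, 0, 34], "roll": 0, "hand": 50},
    {"offset": [0, 0, 39], "roll": 0, "hand": 50},
    {"offset": [0, 0, 42], "roll": 0, "hand": 50},
    {"offset": [0, 0, 44], "roll": 0, "hand": 50},
    {"offset": [0, 0, 46], "roll": 0, "hand": 50},
    {"offset": [0, 0, 46], "roll": 0, "hand": 50},
  ],
)

```text
clock: 5.8
tool_pos: [0.5718, -0.1883, 0.1393]
orientation: [-180.0, 0.0, 168.6]
force: [-1.9, 1.2, 1.5]
opening: 0.0597
```

Emit:
jog_arm(
  motion=[
    {"offset": [0, 0, 1], "roll": 0, "hand": 50},
    {"offset": [0, 0, 3], "roll": 0, "hand": 50},
    {"offset": [0, 0, 5], "roll": 0, "hand": 50},
    {"offset": [0, 0, 5], "roll": 0, "hand": 50},
  ],
)

```text
clock: 6.13
tool_pos: [0.5714, -0.1884, 0.1342]
orientation: [-180.0, 0.0, 168.6]
force: [-5.3, 1.3, 5.3]
opening: 0.0599
```

```bash
cat > look.py <<'E'
from h import *
from plant import ctrl,cams
import sys
n=sys.argv[1]
o=ctrl.get_obs(); print(o["clock"],o["tool_pos"].round(4),o["orientation"].round(1),o["force"].round(1),round(o["opening"],4))
S=cams.snapshot("scene");np.savez(f"scene{n}.npz",**S);T=cams.snapshot("top");np.savez(f"top{n}.npz",**T)
a=cv2.resize(S["img"][190:330,130:260],None,fx=3.5,fy=3.5,interpolation=2);b=cv2.resize(T["img"][85:235,330:440],None,fx=3,fy=3,interpolation=2)
c=np.zeros((490,330,3),np.uint8);c[:450]=b
cv2.imwrite(f"pics/c{n}.png",np.hstack([a,c])[...,::-1])
piv=o["tool_pos"]+[0,0,.0051]
for th in (0,.1,.15,.2,.3): print(th,[((proj(S,cpt(piv,th,*p))-[130,190])*3.5).round(0) for p in ((70,-50,-40),(70,50,-40)) for p in [np.array(p)/1000]],"hook rel lip",((cpt(piv,th,-.1,0,-.04)-LIP)@np.c_[ux,uy,uz]).round(4))
E
python3 look.py 5
```

```text
6.1333 [ 0.5714 -0.1884  0.1342] [-180.     0.   168.6] [-5.3  1.3  5.3] 0.0599
0 [array([230., 389.]), array([370., 321.])] hook rel lip [ 0.0034  0.     -0.0087]
0.1 [array([232., 387.]), array([372., 319.])] hook rel lip [ 0.0079  0.     -0.0185]
0.15 [array([233., 385.]), array([374., 317.])] hook rel lip [ 0.0105  0.     -0.0232]
0.2 [array([233., 383.]), array([374., 314.])] hook rel lip [ 0.0133  0.     -0.0278]
0.3 [array([234., 378.]), array([376., 309.])] hook rel lip [ 0.0197  0.     -0.0365]
```

View pics/c5.png

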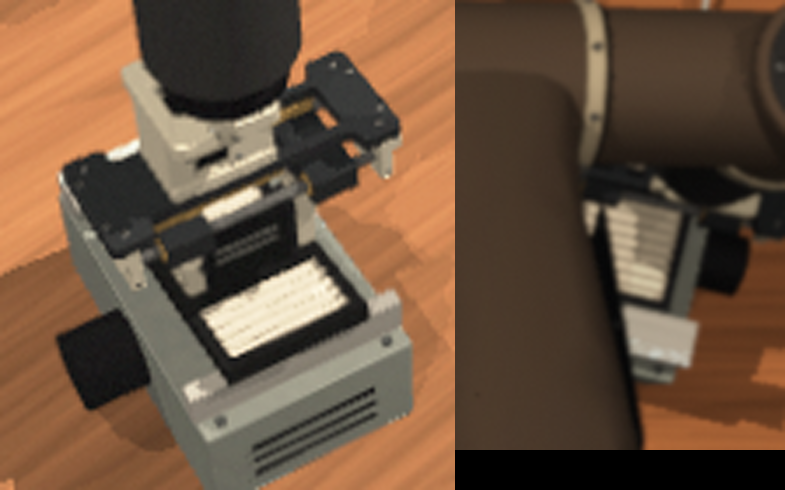

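The free end's bottom edge, crop (228,383)-(370,315), lies across the top of the end stop, so the cassette is tilted about 0.1 rad with the hook edge low. Now lower slightly and slide toward the lip.

Emit:
jog_arm(
  motion=[
    {"offset": [0, 0, 1.5], "roll": 0, "hand": 50},
    {"offset": [2, 0, 1.5], "roll": 0, "hand": 50},
    {"offset": [4, 0, 1.5], "roll": 0, "hand": 50},
    {"offset": [6, 0, 1.5], "roll": 0, "hand": 50},
    {"offset": [8, 0, 1.5], "roll": 0, "hand": 50},
    {"offset": [10, 0, 1.5], "roll": 0, "hand": 50},
    {"offset": [12, 0, 1.5], "roll": 0, "hand": 50},
    {"offset": [14, 0, 1.5], "roll": 0, "hand": 50},
    {"offset": [16, 0, 1.5], "roll": 0, "hand": 50},
    {"offset": [18, 0, 1.5], "roll": 0, "hand": 50},
    {"offset": [18, 0, 1.5], "roll": 0, "hand": 50},
    {"offset": [18, 0, 1.5], "roll": 0, "hand": 50},
  ],
)

```text
clock: 7.23
tool_pos: [0.5536, -0.1846, 0.1316]
orientation: [-180.0, -0.0, 168.6]
force: [0.7, -1.0, -3.2]
opening: 0.0597
```

```bash
python3 look.py 6
```

```text
7.2333 [ 0.5536 -0.1846  0.1316] [-180.    -0.   168.6] [ 0.7 -1.  -3.2] 0.0597
0 [array([218., 371.]), array([356., 305.])] hook rel lip [-0.0147  0.0002 -0.0113]
0.1 [array([219., 368.]), array([358., 302.])] hook rel lip [-0.0103  0.0002 -0.0211]
0.15 [array([220., 367.]), array([360., 300.])] hook rel lip [-0.0076  0.0002 -0.0258]
0.2 [array([220., 365.]), array([360., 297.])] hook rel lip [-0.0048  0.0002 -0.0304]
0.3 [array([221., 360.]), array([362., 292.])] hook rel lip [ 0.0015  0.0002 -0.0391]
```

View pics/c6.png

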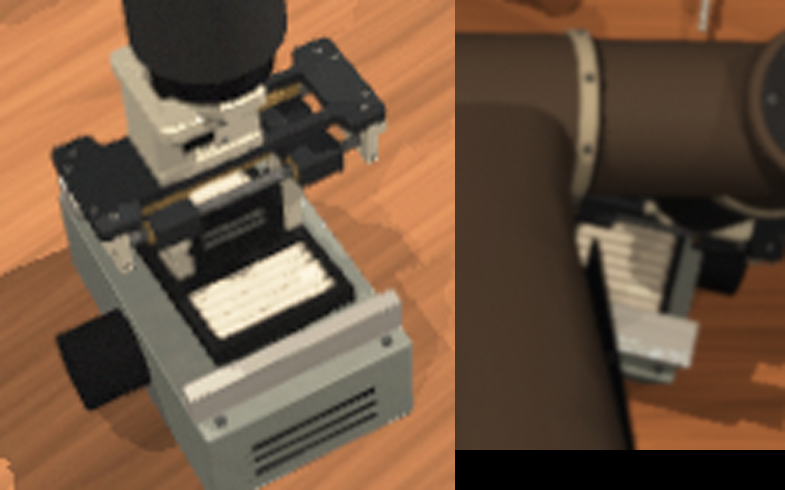

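Emit:
jog_arm(
  motion=[
    {"offset": [1.5, 0, 0], "roll": 0, "hand": 50},
    {"offset": [3, 0, 0], "roll": 0, "hand": 50},
    {"offset": [3, 0, 0], "roll": 0, "hand": 50},
    {"offset": [3, 0, 3], "roll": 0, "hand": 50},
    {"offset": [3, 0, 6], "roll": 0, "hand": 50},
    {"offset": [3, 0, 9], "roll": 0, "hand": 50},
    {"offset": [3, 0, 11], "roll": 0, "hand": 50},
    {"offset": [3, 0, 13], "roll": 0, "hand": 50},
    {"offset": [3, 0, 15], "roll": 0, "hand": 50},
    {"offset": [3, 0, 16], "roll": 0, "hand": 50},
    {"offset": [3, 0, 16], "roll": 0, "hand": 50},
  ],
)

```text
clock: 8.25
tool_pos: [0.5511, -0.1841, 0.1157]
orientation: [180.0, -0.0, 168.6]
force: [3.0, -0.1, 1.9]
opening: 0.0597
```

Emit:
jog_arm(
  motion=[
    {"offset": [0, 0, 1], "roll": 0, "hand": 50},
    {"offset": [0, 0, 1], "roll": 0, "hand": 50},
    {"offset": [0, 0, 0], "roll": 0, "hand": 65},
    {"offset": [0, 0, 0], "roll": 0, "hand": 75},
    {"offset": [0, 0, 0], "roll": 0, "hand": 87},
    {"offset": [0, 0, 0], "roll": 0, "hand": 87},
    {"offset": [0, 0, 0], "roll": 0, "hand": 87},
  ],
)

```text
clock: 8.83
tool_pos: [0.5506, -0.1841, 0.1155]
orientation: [180.0, -0.1, 168.6]
force: [0.9, 0.7, -0.5]
opening: 0.0848
```

Emit:
jog_arm(
  motion=[
    {"offset": [0, 0, -15], "roll": 0, "hand": 87},
    {"offset": [0, 0, -40], "roll": 0, "hand": 87},
    {"offset": [0, 0, -75], "roll": 0, "hand": 87},
    {"offset": [0, 0, -110], "roll": 0, "hand": 87},
    {"offset": [0, 35, -140], "roll": 0, "hand": 87},
    {"offset": [0, 70, -150], "roll": 0, "hand": 87},
    {"offset": [0, 105, -150], "roll": 0, "hand": 87},
    {"offset": [0, 140, -150], "roll": 0, "hand": 87},
    {"offset": [0, 175, -150], "roll": 0, "hand": 87},
    {"offset": [0, 210, -150], "roll": 0, "hand": 87},
    {"offset": [0, 245, -150], "roll": 0, "hand": 87},
    {"offset": [0, 270, -150], "roll": 0, "hand": 87},
    {"offset": [0, 290, -150], "roll": 0, "hand": 87},
    {"offset": [0, 300, -150], "roll": 0, "hand": 87},
    {"offset": [0, 300, -150], "roll": 0, "hand": 87},
    {"offset": [0, 300, -150], "roll": 0, "hand": 87},
  ],
)

```text
clock: 10.17
tool_pos: [0.6101, 0.11, 0.2654]
orientation: [-180.0, -0.0, 168.6]
force: [-0.1, -0.1, -0.4]
opening: 0.0867
```

```bash
python3 look.py 7 | head -1; python3 - <<'E'
from h import *
S=load("scene7.npz");T=load("top7.npz")
# expected flat free end corners (deck z .08, top .094), hook x=-.018
a=cv2.resize(S["img"][190:330,130:260],None,fx=3.5,fy=3.5,interpolation=2);b=cv2.resize(T["img"][105:220,340:430],None,fx=4,fy=4,interpolation=2)
c=np.zeros((490,b.shape[1],3),np.uint8);c[:460]=b
cv2.imwrite("pics/c7.png",np.hstack([a,c])[...,::-1])
B=LIP*[1,1,0]
for y in(-.05,.05):
  P=B+ux*.152+uy*y+uz*.094; print("exp free top corner",((proj(S,P)-[130,190])*3.5).round(),((proj(T,P)-[340,105])*4+[a.shape[1],0]).round())
E
```

```text
10.1667 [0.6101 0.11   0.2654] [-180.    -0.   168.6] [-0.1 -0.1 -0.4] 0.0867
exp free top corner [215. 370.] [742. 115.]
exp free top corner [353. 304.] [592.  80.]
```

View pics/c7.png

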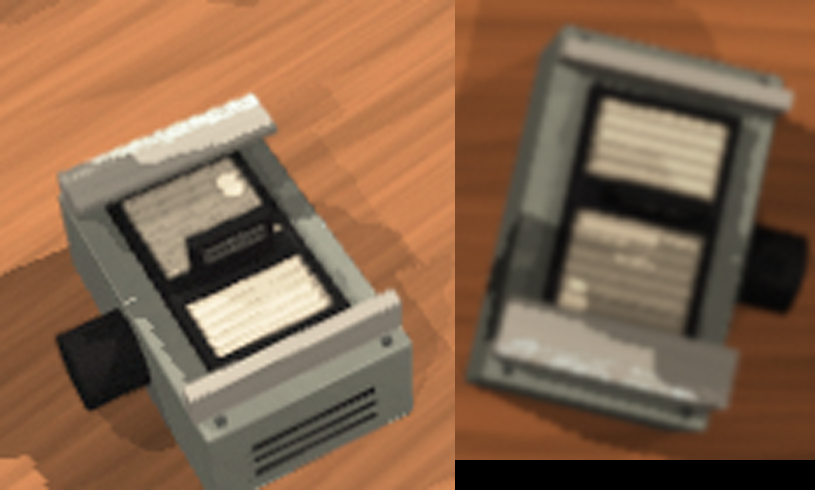

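```bash
python3 - <<'E'
from h import *
from plant import order
S=load("scene7.npz");T=load("top7.npz")
for t,s in (((592,85),(352,302)),((742,118),(212,367))):
  p,g=tri(T,(340+(t[0]-455)/4,105+t[1]/4),S,(130+s[0]/3.5,190+s[1]/3.5)); print(((p-LIP*[1,1,0])@np.c_[ux,uy,uz]).round(4),g.round(4))
def blob(I,box):
  x0,y0,x1,y1=box; im=I["img"][y0:y1,x0:x1].astype(int); m=(im.max(2)-im.min(2)<25)&(im.max(2)>90); return np.argwhere(m).mean(0).round(2)
print("blank scene before/after",blob(load("scene0.npz"),(285,158,345,200)),blob(S,(285,158,345,200)))
E
```

```text
[0.1494 0.0499 0.0933] 0.001
[ 0.1497 -0.0504  0.0948] 0.0012
blank scene before/after [22.3  30.12] [23.1  29.94]
```

```bash
python3 -c "
from plant import order; print(order.close_job())"
```

```text
the job is handed in; nothing more can be done
None
```

The cassette is refitted and the job is handed in at about 10 s of the 37 s allowed; the interface gives no verdict.

**How it was done:**
- **Grip:** I pinched the fin across its 60 mm width, not along x as the text says. Moves only shift the tool and turn it about its own axis, so this let the cassette pivot.
- **Tilt and seat:** Lowering the free end onto the end stop tilted the cassette by about 0.1 rad. I then slid the hook edge under the lip, lowered the cassette flat behind the stop, released it and backed away.

**Last checks:**

| Check | Result |
|---|---|
| Free-end top corners above the bench (two views) | 93 and 95 mm, against 94 mm for lying flat |
| Hook edge under the lip (from the free end and the 170 mm length) | about 20 mm |
| Sideways offset | under 1 mm |
| Squareness | within about 0.01 rad |
| Blanking plate in the scene view | shifted less than 1 pixel (probably shading) |
| Robot | clear of everything, force near zero |

**Weaker points:**
- **Tilt under the lip:** I estimated this from the image and the stop geometry (about 0.12 rad, hook about 9 mm under the lip), without an independent measurement. While it slid, the force was only about the cassette's weight.
- **Deck length:** My early stop measurement gave 168 mm from the lip, where the text says 160 mm to the inner face. I probably picked points on the stop's outer edge. I did not measure it again; the seated free end is at 150 mm.

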